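Set a glazed jar on the photo slide and crank it to its mark

ROBOT

A 7-joint arm with a two-finger parallel gripper is mounted at the origin on the work surface. World frame = base frame: x ahead of the robot, y to its left, z up, the work surface at z = 0. Lengths are in m, angles in rad, forces in N, time in s.
With the tool pointing down it reaches from about 0.425 to 0.95 m from the base axis. Payload 4.7 kg.
Tool frame: the origin (TCP) lies midway between the tips of the shut fingers; the grasp point (between the pads) lies 19 mm behind it (grip_point_offset is the distance from the TCP to the grasp point, in m); z points along the fingers, y is the line along which they close (so a half turn about z gives the same grasp; the last joint's range is limited). The gripper opens to 87 mm and grips with 3 to 60 N. Pads are 19 mm wide; open, the fingers measure 117 mm over their backs; the gripper's body (75 mm by 190 mm) begins 51 mm behind the grasp point.
Start: joints at [-1.182, 0.469, -0.049, 1.532, 0.024, 1.141, -0.082], TCP at [0.274, 0.617, 0.223] pointing down, gripper open.
Joint ranges: [-2.59, 2.59], [-0.33, 1.99], [-1.39, 1.29], [0.1, 2.45], [-1.04, 4.18], [0.21, 1.99], [-2.66, 2.66]. Speed limits (rad/s): [2.57, 2.57, 3.14, 3.14, 3.14, 3.14, 3.14].

INTERFACE

Orientations are given as a 3x3 rotation matrix whose columns are the frame's x, y, z axes.
In Python, from cell import * gives the robot as it stands. The module is installed in compiled form; this text tells all that it offers. Calls block until the motion is done:
- move_pose(position, orientation): joint-space move of the TCP to a pose.
- movel(position, ori=None, v=0.15, guard=None): straight line of the TCP; ori=None keeps the orientation; v is the mean speed in m/s. With guard (N) it stops when the force on the tool has changed by that much, and returns True; else False.
- move_joints(angles): joint-space move.
- grip(opening, newtons=None): finger opening in m; newtons is the grip in N (None keeps the last); returns when the fingers have stopped.
- sleep(seconds).
- solve_ik(position, orientation): joint angles nearest the present ones, or None.
- sense(): the state.
- capture(name): name is "scene" or "side" or "wrist"; returns a dict with "image" (400x640x3 uint8, red, green, blue), "fx", "fy", "cx", "cy" (pixels), "distortion" ([k1, k2, p1, p2, k3] as OpenCV has them; the pictures are not rectified), "R" (3x3) and "t" (3): a world point X has camera coordinates R X + t; the wrist camera has in their place "tool_from_camera" (4x4, takes a point from camera to tool coordinates, whose origin is the TCP and whose axes are the flange's). Camera axes: x right, y down, z forward; pixel columns grow to the right and rows downward; lengths in m; the calibration is good to about 2 mm. A picture is of the moment at which its call begins: read the wrist's pose just before it. There is no depth.
A pose or a line that the arm cannot do raises PlanningError and nothing moves.
- sign_off(): hands the job in; it is judged then, once.
The state is a dict: "time": time; "joint_positions": joint angles; "joint_vel": joint speeds; "joint_torque": joint torques, N m; "tool_pos": TCP position; "orientation": TCP orientation; "contact_force": force on the tool from outside, world axes, zero at the start; "wrist_torque": the same for the moment, N m; "grip_width": finger opening in m; "grip_force": force on a finger pad.
Only numpy, scipy, OpenCV 4.12 (cv2) and the standard library are available. Lean on these libraries where they do the work, as an engineer would, in place of code of your own. Each camera call takes 0.05 s, during which the arm holds its last target. There are 200 camera calls.

TASK

Get the jar ready for its catalogue picture: stand the blue lidded jar upright inside the dark ring on the white platform of the photo slide, setting it down gently, and let go. Then crank the red handwheel until the platform's black pointer lines up with the red marker on the scale, with the jar still standing in its ring, and let go of the crank. Leave the other pots where they are.

Things in the scene. Friction and masses are not known exactly. Their poses are not given: they have to be found in the camera images.
- blue_jar_center (a point): Blue glazed lidded jar with a white band, loose, about 240 g, lid fixed on. A straight round body 58 mm in diameter from 8 to 56 mm above its foot (foot 50 mm across), lid above, lid knob 14 mm across; 80 mm tall in all. This point is on its axis, 40 mm above its foot; z up along the axis. Stands on the table at the start; grip it across the body from above.
- platform_center (a point): Centre of the top face of the slide's white platform, 90 x 90 mm, with a printed dark ring 72 mm across about this point; the top face is 50 mm above the table. x points across the rail (away from the robot, to the scale side), y along the rail from the handwheel towards the camera, z up. The platform slides along the rail only by the screw; it cannot be pushed by hand.
- pointer_tip (a point): Tip (4 mm wide) of the black pointer that juts 21 mm from the middle of the platform's far (+x) side over the aluminium scale, 39 mm above the table; axes as the platform's.
- red_marker_edge (a point): Red clip on the scale, 8 mm wide along the rail, 22 mm long across it, 12 mm high. This point is the middle of its edge that faces the pointer, 39 mm above the table; y along the rail from the handwheel towards the camera. When the platform is set right, the pointer's tip stands 3 to 4 mm short of this point, directly opposite it along the rail. The marker is 20 to 50 mm along the rail from the pointer at the start, on either side.
- yellow_marker_edge (a point): Yellow clip, same shape, on the scale on the other side of the pointer's start: not the one wanted.
- wheel_center (a point): Centre of the red spoked handwheel (rim 50 mm in radius to its middle, 12 mm thick), on a grey gearbox at the rail's -y end, 95 mm above the table. Its axis is vertical. Counter-clockwise from above moves the platform in +y along the rail, towards the camera; clockwise moves it towards the wheel: 20 mm a turn. It takes about 0.12 N m (3 N at the knob) and stays where it is left. The platform can travel 55 mm either way from the middle of the scale.
- crank_grip (a point): Middle of the orange upright crank knob, 24 mm in diameter and 50 mm tall, standing on the wheel's rim 50 mm from the wheel's axis; it spins freely on its own vertical axis, so it can be held from above at a fixed hand angle while it is led round the circle. This point lies on the knob's axis, 127 mm above the table; the rim's top is 26 mm below it. Its x, y axes spin with the knob and mean nothing.
- handwheel (a joint): Angle of the handwheel in rad, growing counter-clockwise from above; 0 with the platform at the middle of the scale and the knob in the stand's +x direction; 20 mm of platform travel each 6.283 rad.
- stand: The photo slide itself, fixed to the table: dark base plate 460 mm long, 90 mm wide. Origin on the table under the rail's centre line, 150 mm in y from the wheel's axis; y along the rail from the handwheel to the camera, x across it to the scale side. A small black camera stands at its +y end (265 mm from the origin, 135 mm high above the table).
- brown_jar_center (a point): Brown lidded jar of the same shape as the blue one, loose; a bystander. Point on its axis 40 mm above its foot.
- green_cup_center (a point): Green cup, 68 mm across the rim, 65 mm tall, loose; a bystander. Point half-way up its axis.
- white_bowl_center (a point): White bowl, 84 mm across, 42 mm tall, loose; a bystander. Point half-way up its axis.
- blue_jar: The same blue jar, origin at the centre of its foot.
Things that resemble listed ones, but are neither listed nor needed, are in the scene too. What is shaped like the blue_jar but purple or yellow is not meant.

How it is judged:
By the outcome, as a careful person would: the job done as asked, in the order asked, and still so for the second after the job is handed in, with the robot touching nothing.
It also fails if it takes over 72 s, if anything falls off the work surface, if the arm or the gripper's body presses on something with over 40 N, if the wrist force passes 120 N, or if a joint passes its speed limit or range.

## Working session

There is one attempt and no reset: what is moved stays moved. The work goes in short steps, each a Python script; the robot and the scene stay as the last script left them, time stands still between calls to the robot, and variables do not carry over. Pictures are saved under pics/ and viewed, at most 10 in all, crops included, and the job is handed in when it is done.

```bash
mkdir -p pics; cat > h.py <<'E'
from cell import *
import numpy as np, cv2, pickle
def cap(name, fn):
    s=sense(); c=capture(name); c['tool']=(np.array(s['tool_pos']),np.array(s['orientation']))
    pickle.dump(c,open(f'pics/{fn}.pkl','wb')); cv2.imwrite(f'pics/{fn}.png',c['image'][:,:,::-1]); return c
def ray(c,px):
    K=np.array([[c['fx'],0,c['cx']],[0,c['fy'],c['cy']],[0,0,1.]])
    u=cv2.undistortPoints(np.array([[px]],float),K,np.array(c['distortion'],float))[0,0]
    d=np.array([u[0],u[1],1.])
    if 'tool_from_camera' in c:
        T=np.array(c['tool_from_camera']); p,R=c['tool']
        o=p+R@T[:3,3]; d=R@T[:3,:3]@d
    else:
        R=np.array(c['R']); o=-R.T@np.array(c['t']); d=R.T@d
    return o,d/np.linalg.norm(d)
def onz(c,px,z):
    o,d=ray(c,px); return o+d*(z-o[2])/d[2]
def tri(*rs):
    A=np.zeros((3,3));b=np.zeros(3)
    for o,d in rs:
        P=np.eye(3)-np.outer(d,d);A+=P;b+=P@o
    x=np.linalg.solve(A,b); return x,[round(1e3*np.linalg.norm((np.eye(3)-np.outer(d,d))@(x-o)),1) for o,d in rs]
def load(fn): return pickle.load(open(f'pics/{fn}.pkl','rb'))
E
python3 - <<'E'
from h import *
a=cap('scene','sc0');b=cap('side','si0');w=cap('wrist','w0')
for c in (a,b): o=-np.array(c['R']).T@np.array(c['t']);print(o,np.array(c['R'])[2],c['fx'])
print(w['tool_from_camera'],sense()['orientation'])
cv2.imwrite('pics/both.png',np.vstack([a['image'],b['image']])[:,:,::-1][:, :])
E
```

```text
[1.03352312 0.33799038 0.92047322] [-0.5090969  -0.29777393 -0.80755869] 459.3846751832396
[ 0.39111195 -0.58804987  0.60104433] [ 0.13730844  0.77134002 -0.62143461] 447.7483253428983
[[ 3.49243955e-04 -9.52154471e-01 -3.05616986e-01  8.41161811e-02]
 [ 9.99999932e-01  3.67899829e-04 -3.44724143e-06 -2.43563812e-04]
 [ 1.15718743e-04 -3.05616964e-01  9.52154535e-01 -1.62237554e-01]
 [ 0.00000000e+00  0.00000000e+00  0.00000000e+00  1.00000000e+00]] [[-9.14020582e-01  4.05667419e-01 -5.65928866e-04]
 [ 4.05667811e-01  9.14019525e-01 -1.39111826e-03]
 [-4.70613198e-05 -1.50108984e-03 -9.99998872e-01]]
```

View pics/sc0.png

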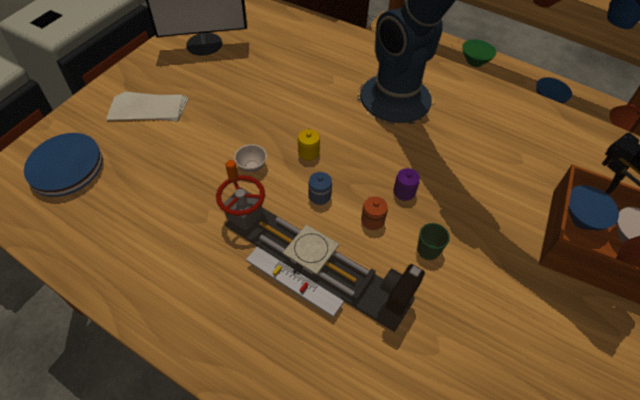

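View pics/si0.png

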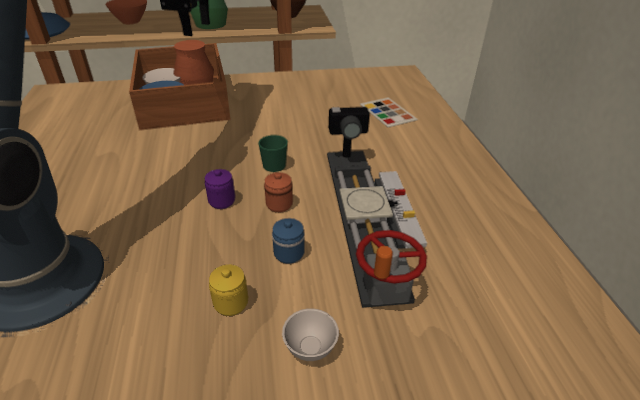

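The scene view shows the blue jar at (320,188), platform at (311,250), wheel at (240,195), red marker (304,288), and yellow marker (277,270). In the side view the jar is at (289,241), platform (366,203), wheel (391,257), and knob (384,262). The look-alikes are yellow (309,145), purple (407,184) and brown (375,212). The jar I want is the blue one with the white band, which I'll confirm in enlarged crops.

```bash
python3 - <<'E'
from h import *
for n,(x,y) in {'sc0':(210,150),'si0':(265,170)}.items():
    im=load(n)['image'][y:y+150,x:x+200,::-1]
    im=cv2.convertScaleAbs(im,alpha=1.6)
    cv2.imwrite(f'pics/{n}c.png',cv2.resize(im,None,fx=4,fy=4,interpolation=cv2.INTER_CUBIC))
E
```

```text
(no output)
```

View pics/sc0c.png

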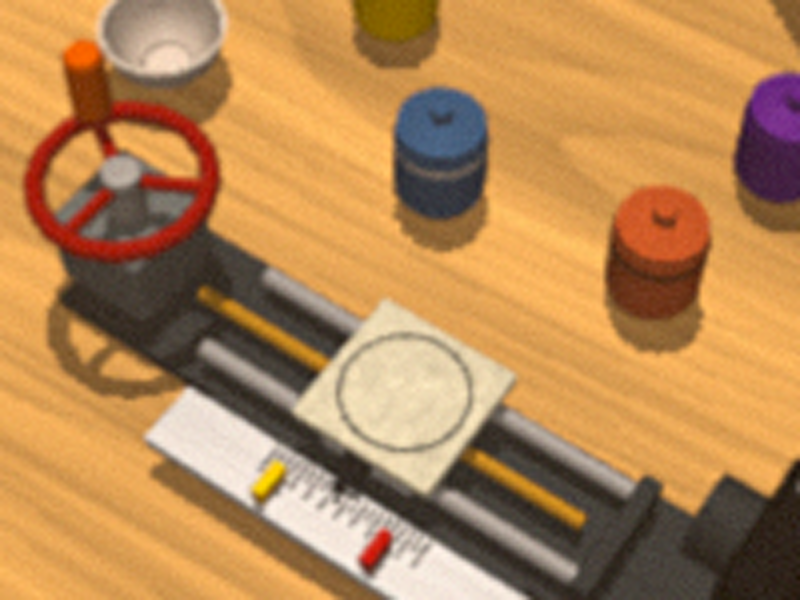

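View pics/si0c.png

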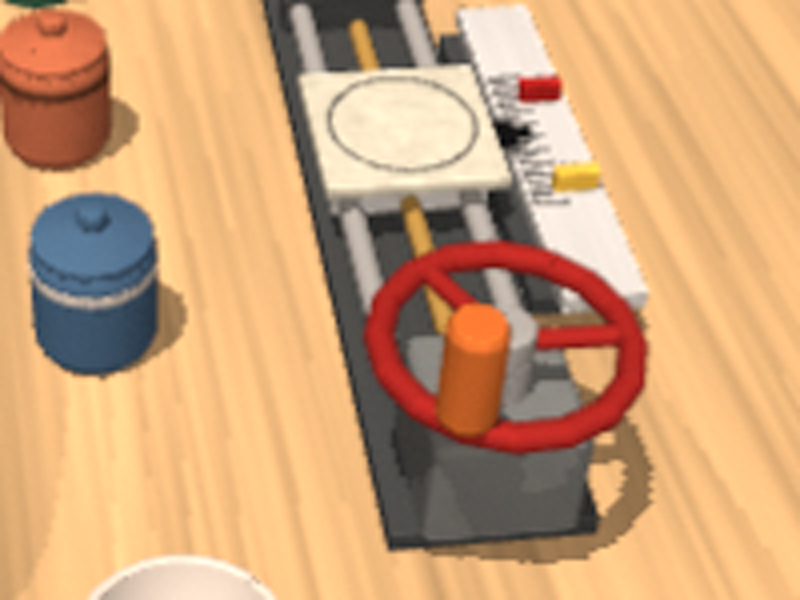

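```bash
python3 - <<'E'
from h import *
a=load('sc0');b=load('si0')
f=lambda p,o:(np.array(p)+.5)/4-.5+o
P={'jarknob':((442,112),(93,212)),
'c1':((388,300),(332,194)),'c2':((515,378),(303,73)),'c3':((425,495),(488,66)),'c4':((295,410),(510,186)),
'ring':((405,391),(403,124)),
'knobtop':((84,52),(480,322)),'wheel':((122,181),(507,346)),'hubtop':((122,170),(510,325)),
'pointer':((347,488),(528,130)),'redtopc':((378,545),(540,86)),'yeltopc':((271,476),(576,174)),
'jarbandL':((440,172),(97,295))}
for k,(u,v) in P.items():
    x,r=tri(ray(a,f(u,(210,150))),ray(b,f(v,(265,170)))); print(k,x.round(4),r)
    P[k]=x
c=[P[f'c{i}'] for i in (1,2,3,4)]
print('mean',np.mean(c,0),'y dir',c[1]-c[0],c[2]-c[3],'x dir',c[3]-c[0],c[2]-c[1])
E
```

```text
jarknob [ 4.40e-01 -3.00e-04  7.53e-02] [np.float64(1.1), np.float64(1.1)]
c1 [0.5542 0.0319 0.0448] [np.float64(0.9), np.float64(0.9)]
c2 [0.5599 0.1204 0.0481] [np.float64(1.4), np.float64(1.4)]
c3 [0.6518 0.1145 0.0495] [np.float64(2.8), np.float64(2.8)]
c4 [0.6405 0.0267 0.0433] [np.float64(0.5), np.float64(0.5)]
ring [0.5999 0.0732 0.0483] [np.float64(0.6), np.float64(0.6)]
knobtop [ 0.5618 -0.1605  0.1495] [np.float64(0.2), np.float64(0.2)]
wheel [ 0.5907 -0.1204  0.0918] [np.float64(0.5), np.float64(0.5)]
hubtop [ 0.5906 -0.1193  0.1026] [np.float64(0.2), np.float64(0.2)]
pointer [0.6637 0.0743 0.0373] [np.float64(1.5), np.float64(1.5)]
redtopc [0.6817 0.107  0.0374] [np.float64(0.1), np.float64(0.1)]
yeltopc [0.678  0.0366 0.0376] [np.float64(0.1), np.float64(0.1)]
jarbandL [0.4418 0.0019 0.0212] [np.float64(2.4), np.float64(2.4)]
mean [0.60160075 0.07337969 0.04644136] y dir [0.00572137 0.08847832 0.00321436] [0.01134825 0.08779208 0.00619243] x dir [ 0.08627651 -0.00526443 -0.00149466] [ 0.09190339 -0.00595066  0.0014834 ]
```

The blue jar with the white band is at crop (440,150) in the scene view and (95,285) in the side view. It is the only banded one, so this is the jar. Measured heights come out about 3 mm low, which is consistent. Next I'll move above the jar and take wrist views.

```bash
python3 - <<'E'
from h import *
a=load('sc0');b=load('si0')
f=lambda p,o:(np.array(p)+.5)/4-.5+o
print('brown',tri(ray(a,f((664,212),(210,150))),ray(b,f((52,22),(265,170)))))
print('yel',tri(ray(a,(308.5,133)),ray(b,(226,271))),'bowl',tri(ray(a,(250,158)),ray(b,(311,334))))
def R(th): # closing axis y at angle th from world +y
    y=np.array([-np.sin(th),np.cos(th),0]);z=np.array([0,0,-1.]);return np.c_[np.cross(y,z),y,z]
for d in (-90,-60,-30,0,30,60,90):
    ok=[solve_ik(p,R(np.radians(d))) is not None for p in ([.44,0,.02],[.44,0,.2],[.6,.073,.07],[.59,-.12,.11],[.6,.073,.25])]
    print(d,ok)
try:
    move_pose([.445,0,.26],R(0))
    c=cap('wrist','w1'); print(sense()['time'])
    movel([.56,-.02,.26],v=.3)
    c=cap('wrist','w2'); print(sense()['time'])
except Exception as e: print(e)
E
python3 -c "
import cv2,numpy as np
print(1)"
```

```text
brown (array([0.43495585, 0.1446328 , 0.07530636]), [np.float64(1.2), np.float64(1.2)])
yel (array([ 0.33261098, -0.10049399,  0.07723444]), [np.float64(0.7), np.float64(0.7)]) bowl (array([ 0.45114648, -0.20286845,  0.03319768]), [np.float64(0.9), np.float64(0.9)])
-90 [True, True, True, True, True]
-60 [True, True, True, True, True]
-30 [True, True, True, True, True]
0 [True, True, True, True, True]
30 [True, True, True, True, True]
60 [True, True, True, True, True]
90 [True, False, True, True, True]
2.4917
3.0833
1
```

```bash
python3 - <<'E'
from h import *
s=np.vstack([load(n)['image'] for n in('w1','w2')])[:,:,::-1]
s=cv2.convertScaleAbs(s,alpha=1.5)
cv2.imwrite('pics/w12.png',cv2.resize(s,None,fx=.75,fy=.75,interpolation=cv2.INTER_AREA))
E
```

```text
(no output)
```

View pics/w12.png

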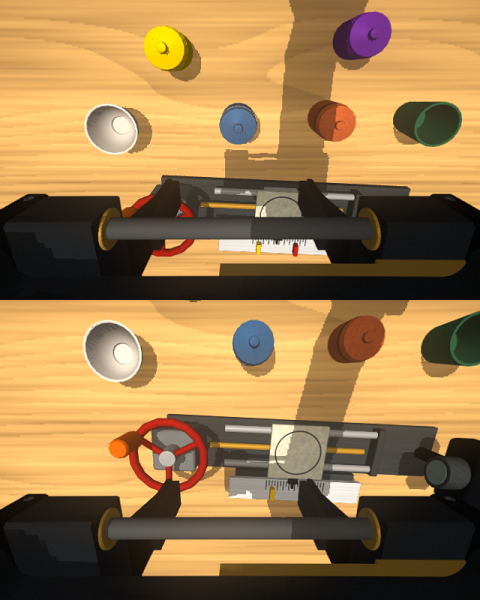

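Wrist views: blue jar knob at (317,171) in the first and (339,56) in the second. In the second, the ring is at (399,204), the hub at (221,211) and the knob top at about (156,199).

```bash
python3 - <<'E'
from h import *
a,b,w1,w2=[load(n) for n in('sc0','si0','w1','w2')]
f=lambda p,o:(np.array(p)+.5)/4-.5+o
# colour centroids for refinement: ring fit by white platform, crank knob orange
S=lambda p:f(p,(210,150)); D=lambda p:f(p,(265,170))
print('jar 4view',tri(ray(w1,(317,170.7)),ray(w2,(338.7,56)),ray(a,S((442,112))),ray(b,D((93,212)))))
print('jar wrist',tri(ray(w1,(317,170.7)),ray(w2,(338.7,56))), onz(w1,(317,170.7),.08))
print('ring',onz(w2,(398.7,204),.05),onz(a,S((405,391)),.05),onz(b,D((403,124)),.05))
print('hub',onz(w2,(221,210.7),.104),onz(a,S((122,168)),.104),onz(b,D((510,322)),.104))
print('knob',onz(w2,(156,198.7),.152),onz(a,S((84,52)),.152),onz(b,D((480,322)),.152))
E
```

```text
jar 4view (array([ 0.43937715, -0.00082046,  0.07502499]), [np.float64(0.9), np.float64(0.3), np.float64(1.4), np.float64(1.2)])
jar wrist (array([ 0.43897357, -0.00111571,  0.07408578]), [np.float64(0.3), np.float64(0.3)]) [ 0.43759322 -0.00138602  0.08      ]
ring [0.59915784 0.07550583 0.05      ] [0.60132008 0.07350286 0.05      ] [0.59889068 0.0716292  0.05      ]
hub [ 0.58871693 -0.12082351  0.104     ] [ 0.59043027 -0.11940712  0.104     ] [ 0.59042073 -0.11894213  0.104     ]
knob [ 0.56076836 -0.16052559  0.152     ] [ 0.56350712 -0.15896787  0.152     ] [ 0.56066668 -0.16268277  0.152     ]
```

```bash
python3 - <<'E'
from h import *
p=[.4385,-.001]
movel([*p,.13],v=.3); 
print('guard',movel([*p,.021],v=.12,guard=8)); print(sense()['tool_pos'])
grip(.05,15); s=sense(); print(s['grip_width'],s['grip_force'])
movel([*p,.12],v=.15); s=sense(); print(s['grip_width'],s['grip_force'],s['contact_force'])
movel([.5995,.0735,.12],v=.2); s=sense(); print(s['tool_pos'],s['contact_force'],s['time'])
cap('wrist','w3');cap('scene','sc3');cap('side','si3')
x=[load('sc3')['image'][150:300,210:410],load('si3')['image'][170:320,265:465]]
cv2.imwrite('pics/c3.png',cv2.resize(cv2.convertScaleAbs(np.hstack(x)[:,:,::-1],alpha=1.5),None,fx=2,fy=2,interpolation=cv2.INTER_CUBIC))
E
```

```text
guard False
[ 0.43925416 -0.00105603  0.02153799]
0.0571919945698727 14.999884141143411
0.05763646637910836 14.999972800724208 [ 0.07799271 -0.42185559 -2.91724003]
[0.5982898  0.07272418 0.11931279] [ 0.06289953  0.01324239 -2.31048878] 7.3583
```

View pics/c3.png

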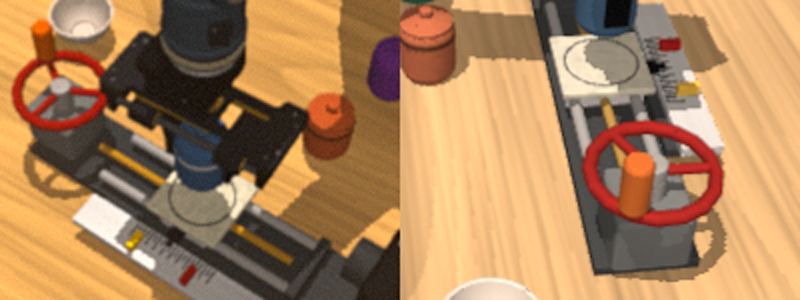

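The jar is held upright over the platform (scene crop jar at (200,165), ring at (202,200)). Now I'll lower it gently.

```bash
python3 - <<'E'
from h import *
p=[.5995,.0735]
movel([*p,.078],v=.08)
print('touch',movel([*p,.067],v=.015,guard=2)); s=sense(); print(s['tool_pos'],s['contact_force'])
sleep(.2); grip(.075); 
movel([p[0],p[1],.19],v=.25)
movel([.53,-.06,.27],v=.35)
c=cap('wrist','w4');cap('side','si4');cap('scene','sc4'); print(sense()['time'])
s4=cv2.convertScaleAbs(np.hstack([load('sc4')['image'][150:300,210:410],load('si4')['image'][170:320,265:465]])[:,:,::-1],alpha=1.5)
s4=cv2.resize(s4,(640,240),interpolation=cv2.INTER_CUBIC)
w=cv2.convertScaleAbs(c['image'][:360,:,::-1],alpha=1.3)
cv2.imwrite('pics/c4.png',np.vstack([s4,w]))
E
```

```text
touch True
[0.59960787 0.07354951 0.07116095] [-0.50241691 -0.22524853  5.0866434 ]
10.9667
```

View pics/c4.png

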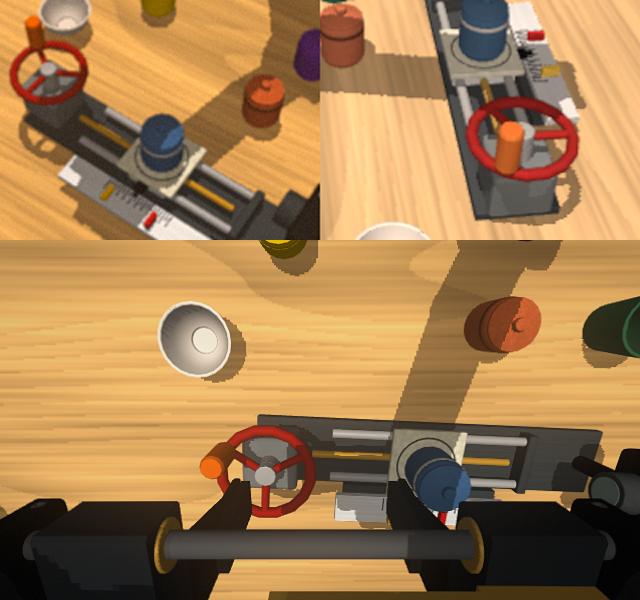

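The jar stands in the ring (contact at z = 0.0712 as predicted). Hub is at (264,236) and knob top at (210,227) in the wrist view. Now grip the crank and turn it 1.5 turns counter-clockwise.

```bash
cat >> h.py <<'E'
def turn(C,th0,dth,z,r=.05,v=.12,step=np.radians(15),log=6):
    n=int(np.ceil(abs(dth)/step))
    for i in range(1,n+1):
        t=th0+dth*i/n
        movel([C[0]+r*np.cos(t),C[1]+r*np.sin(t),z],v=v)
        if i%log==0 or i==n: s=sense(); print(round(np.degrees(t)),np.round(s['contact_force'],1),round(s['grip_width'],4),np.round(s['tool_pos'],4),round(s['time'],2))
E
python3 - <<'E'
from h import *
w=load('w4')
h=onz(w,(264,236),.104);k=onz(w,(210,227),.152); print(h,k)
C=np.array([.5897,-.1198]) if np.linalg.norm(h[:2]-[.5897,-.1198])>.004 else (3*np.array([.5898,-.1197])+h[:2])/4
K=np.array([.5617,-.1607]); d=K-C; th=np.arctan2(d[1],d[0]); print(C,np.linalg.norm(d),np.degrees(th))
K=C+.05*np.array([np.cos(th),np.sin(th)])
grip(.06)
movel([*K,.20],v=.35)
print('g',movel([*K,.111],v=.12,guard=8))
grip(.02,20); s=sense(); print(s['grip_width'],s['grip_force'],s['contact_force'],s['tool_pos'])
if s['grip_width']>.02 and s['grip_width']<.028:
    turn(C,th,np.radians(45),.111,log=1)
E
```

```text
[ 0.58986188 -0.12001504  0.104     ] [ 0.55965615 -0.16047583  0.152     ]
[ 0.58981547 -0.11977876] 0.04964904370475022 -124.49151748717598
g False
0.023358027632910578 20.000134570727823 [-0.97042969  0.45622928  0.75242966] [ 0.56150605 -0.1606663   0.1110259 ]
-109 [ 2.5  0.3 -1.7] 0.023 [ 0.5743 -0.167   0.1111] 13.97
-94 [ 2.5  1.3 -0.3] 0.0231 [ 0.5868 -0.1693  0.1111] 14.23
-79 [2.4 2.  0.1] 0.0236 [ 0.5993 -0.1684  0.1111] 14.49
```

```bash
python3 - <<'E'
from h import *
C=np.array([.58982,-.11978]); 
turn(C,np.radians(-79.49),np.radians(495),.111)
cap('scene','sc5');cap('side','si5')
x=[load('sc5')['image'][210:310,250:350],load('si5')['image'][150:250,350:450]]
cv2.imwrite('pics/c5.png',cv2.resize(cv2.convertScaleAbs(np.hstack(x)[:,:,::-1],alpha=1.6),None,fx=4,fy=4,interpolation=cv2.INTER_CUBIC))
E
```

```text
8 [-1.8  1.9  3.1] 0.0236 [ 0.6393 -0.1125  0.111 ] 16.04
95 [-3.5  3.   3.7] 0.0237 [ 0.5846 -0.0697  0.111 ] 17.59
183 [-2.7 -3.1  3.2] 0.0236 [ 0.5399 -0.1236  0.111 ] 19.14
270 [ 2.5 -2.1  0.6] 0.0232 [ 0.5906 -0.1693  0.1111] 20.69
357 [-2.3  1.5  2.6] 0.0234 [ 0.6396 -0.1213  0.111 ] 22.24
416 [-1.7  1.7  3.8] 0.0234 [ 0.6177 -0.078   0.111 ] 23.27
```

View pics/c5.png

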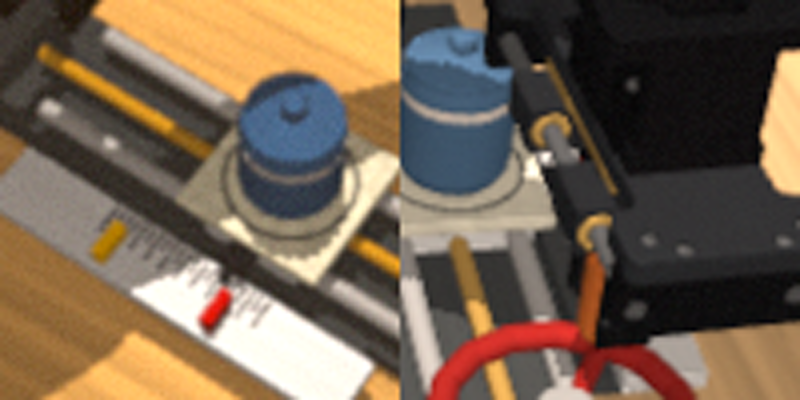

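```bash
python3 - <<'E'
from h import *
u=np.array([.0523,.9986,0])
c=load('sc5');f=lambda p:(np.array(p)+.5)/4-.5+(250,210)
P=onz(c,f((229,277)),.039);r=onz(c,f((216,307)),.043)
d=(r-P)@u; print(P,r,d)
C=np.array([.58982,-.11978]); th=np.radians(415.51)
dth=np.clip(d,.0015,.005)/.02*2*np.pi; print(np.degrees(dth))
turn(C,th,dth,.111); np.save('th.npy',th+dth)
grip(.06); s=sense(); p=s['tool_pos']
movel([p[0],p[1],.20],v=.25)
# camera above pointer: TCP offset so that camera (robot side, 84mm) sees over pointer past jar: put view from far side
y=np.array([.0523,-.9986,0]);z=np.array([0,0,-1.]);R2=np.c_[np.cross(y,z),y,z]
print(R2)
for dx,dz in ((.03,.16),(.0,.16),(.05,.2),(-.02,.2)):
    q=[.667+dx,.108,dz]; print(dx,dz,solve_ik(q,R2) )
E
```

```text
[0.66567596 0.1036364  0.039     ] [0.68558639 0.10816581 0.043     ] 0.005564383607908212
90.0
506 [-5.   1.4  7.2] 0.0234 [ 0.5474 -0.0929  0.1109] 24.93
[[ 0.9986  0.0523  0.    ]
 [ 0.0523 -0.9986  0.    ]
 [ 0.      0.     -1.    ]]
0.03 0.16 [-0.84975844  0.82745421  1.11413005  1.56013523 -0.77092792  1.24780441
 -1.12627896]
0.0 0.16 [-0.89421335  0.78272769  1.1203893   1.63931976 -0.74649578  1.2080671
 -1.12329386]
0.05 0.2 [-0.8232012   0.818033    1.1269305   1.46556104 -0.74626553  1.3285789
 -1.16035333]
-0.02 0.2 [-0.93472209  0.7064345   1.14336455  1.65083532 -0.67584965  1.23550632
 -1.16399775]
```

```bash
python3 - <<'E'
from h import *
p=sense()['tool_pos']; R0=sense()['orientation']
movel([p[0],p[1],.26],v=.3)
y=np.array([.0523,-.9986,0]);z=np.array([0,0,-1.]);R2=np.c_[np.cross(y,z),y,z]
move_pose([.69,.106,.24],R2)
sleep(.3)
c=cap('wrist','w6'); print(sense()['time'])
P=np.array([.6665,.1065,.039])
T=np.array(c['tool_from_camera']);t,R=c['tool'];q=T[:3,:3].T@(R.T@(P-t)-T[:3,3]);u=int(c['fx']*q[0]/q[2]+c['cx']);v=int(c['fy']*q[1]/q[2]+c['cy']);print(u,v)
x0,y0=max(u-80,0),max(v-60,0); print(x0,y0)
im=c['image'][y0:y0+120,x0:x0+160,::-1]
cv2.imwrite('pics/c6.png',cv2.resize(cv2.convertScaleAbs(im,alpha=1.4),None,fx=5,fy=5,interpolation=cv2.INTER_CUBIC))
E
```

```text
29.5833
316 193
236 133
```

View pics/c6.png

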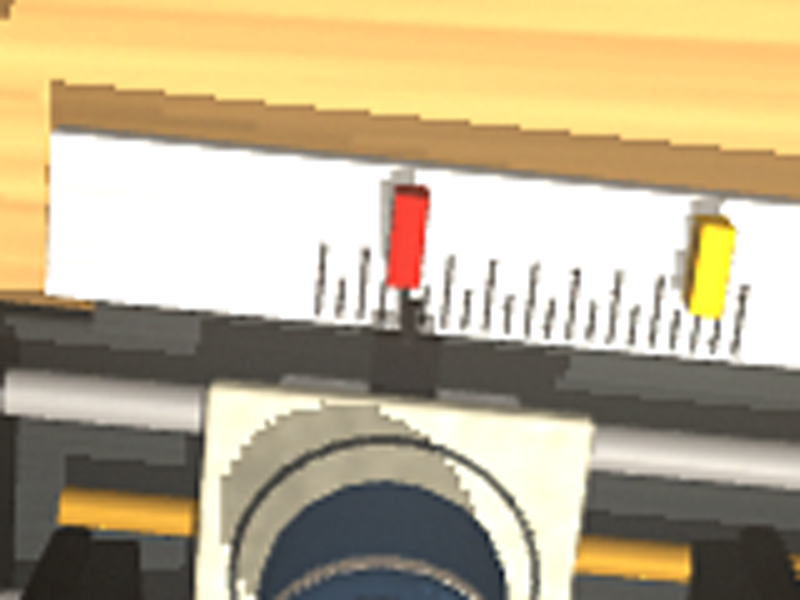

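The crop shows the pointer at about x 407, just below the red clip (edges 388–421, near edge y 287), so alignment is within about 0.6 mm. I'll refine with pixel profiles.

```bash
python3 - <<'E'
from h import *
im=load('w6')['image'].astype(int)
for v in range(188,199): print(v,im[v,310:326].sum(1)//3)
r=(im[:,:,0]>150)&(im[:,:,1]<100)
for v in range(170,193):
    x=np.where(r[v,300:335])[0]
    if len(x): print(v,300+x.min(),300+x.max(),end='; ')
E
```

```text
188 [200 205 203  98  84  90  91  92  92  83 150 194 198 197 203  94]
189 [201 209 129  86  92  90  90  89  89  83 196 199 202 202 208  79]
190 [205 208  98 114 142 100  85  70 110 114 157 112 196 208 208  77]
191 [202 206  95 153 207 144  64  63 200 212 168  84 192 207 169  62]
192 [205 209  77 192 211 141  62  62 141 150 116 107 195 206 169  82]
193 [209 208  79 196 213 144  63  40  36  33  61 111 197 207 166  85]
194 [205 166  82 193 208 145  59  46  48  51  70 155 205 211 131 108]
195 [137  95  56 113 121 124  62  48  48  75  71 149 198 211 128 113]
196 [141  98  59 115 125 102  54  48  48  60  38  88 112 201  99 147]
197 [139 100  96 127 128 108  56  47  48  63  49 118 121 203  98 146]
198 [ 79  92  95 140 127 129  65  48  48  77  97 122 121 205 119 158]
172 315 318; 173 315 321; 174 315 320; 175 315 321; 176 315 320; 177 315 320; 178 315 320; 179 314 320; 180 314 320; 181 314 320; 182 314 320; 183 314 320; 184 314 319; 185 314 319; 186 314 319; 187 313 319; 188 314 319; 189 314 319; 190 318 319;
```

```bash
python3 - <<'E'
from h import *
y=sense()['tool_pos']; 
grip(.087)
movel([.685,.106,.10],v=.2); sleep(.3)
c=cap('wrist','w7'); print(sense()['time'])
def pr(P):
    T=np.array(c['tool_from_camera']);t,R=c['tool'];q=T[:3,:3].T@(R.T@(np.array(P)-t)-T[:3,3]);return c['fx']*q[0]/q[2]+c['cx'],c['fy']*q[1]/q[2]+c['cy']
u,v=map(int,pr([.6665,.1065,.039])); x0,y0=u-40,v-35; print(u,v,x0,y0)
a,b=pr([.67,.10,.039]),pr([.67,.11,.039]); print('px/mm',(b[0]-a[0])/10)
im=c['image'][y0:y0+60,x0:x0+80,::-1]
cv2.imwrite('pics/c7.png',cv2.resize(cv2.convertScaleAbs(im,alpha=1.2),None,fx=10,fy=10,interpolation=cv2.INTER_NEAREST))
E
```

```text
31.55
316 240 276 205
px/mm -1.3357220253529705
```

View pics/c7.png

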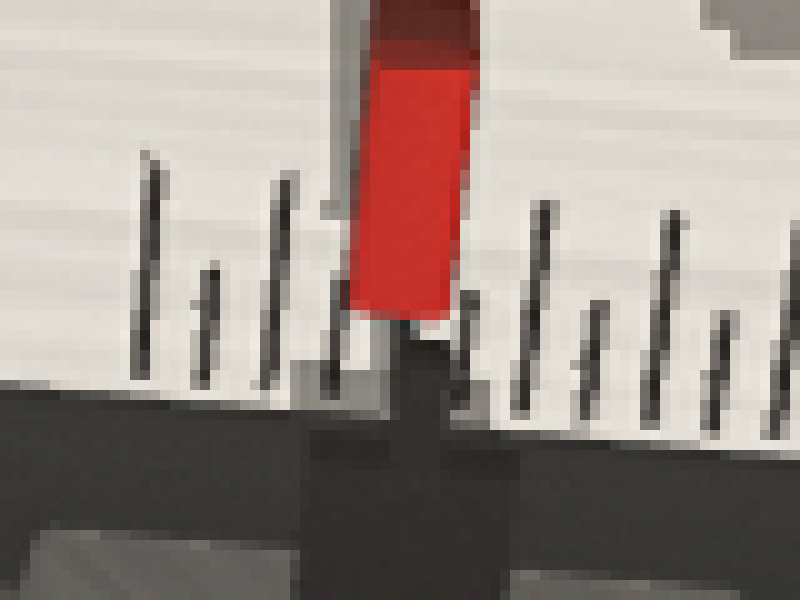

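The pointer tip centre is at crop (424,348), and the red clip's near edge runs from 348 to 450 at y 315 (centre 399). The clip axis, extended to the tip, lands at about 396, so the pointer still needs about 2 mm in +y.

```bash
python3 - <<'E'
from h import *
c=load('w7'); f=lambda p:np.array(p)/10-.5+(276,205)
a=onz(c,f((423.5,70)),.045);b=onz(c,f((399,315)),.045);P=onz(c,f((424,348)),.041)
x=(b-a)/np.linalg.norm(b-a); print('clip len',np.linalg.norm(b-a),'axis deg',np.degrees(np.arctan2(x[1],-x[0])))
for n,u in (('clip',np.array([-x[1],x[0],0])),('3deg',np.array([.0523,.9986,0]))):
    u=u*np.sign(u[1]); print(n,u,(b-P)@u*1e3)
print(a,b,P,np.load('th.npy'))
C=np.array([.58982,-.11978]); print('dist',(P[:2]-C)@[.0523,.9986])
E
```

```text
clip len 0.018993201512819382 axis deg 2.399238915895641
clip [ 0.04186238  0.99912339 -0.        ] 2.2156768864322456
3deg [0.0523 0.9986 0.    ] 2.2599513075168725
[0.69211623 0.10651557 0.045     ] [0.67313968 0.10731067 0.045     ] [0.66879579 0.10527505 0.041     ] 8.822813901756536
dist 0.22887041059161745
```

```bash
python3 - <<'E'
from h import *
C=np.array([.58982,-.11978]); th=float(np.load('th.npy'))
K=C+.05*np.array([np.cos(th),np.sin(th)])
y=np.array([0,-1.,0]);z=np.array([0,0,-1.]);R=np.c_[np.cross(y,z),y,z]
y2=np.array([.0523,-.9986,0]);R2=np.c_[np.cross(y2,z),y2,z]
movel([.685,.106,.22],v=.25); grip(.06)
move_pose([*K,.22],R)
print(movel([*K,.111],v=.15,guard=8),sense()['time'])
grip(.02,20); sleep(.2); s=sense(); print(s['grip_width'],s['tool_pos'],K,s['contact_force'])
assert .02<s['grip_width']<.028
d=2.23/20*2*np.pi
turn(C,th,d,.111,v=.06,log=1); sleep(.2); np.save('th.npy',th+d)
grip(.06); p=sense()['tool_pos']; movel([p[0],p[1],.22],v=.25)
move_pose([.685,.106,.20],R2); movel([.685,.106,.10],v=.25); sleep(.3)
c=cap('wrist','w8'); print(sense()['time'])
im=c['image'].astype(int)
for v in range(232,246): print(v,im[v,306:328].sum(1)//3)
r=(im[:,:,0]>110)&(im[:,:,1]<80)
print([(v,np.where(r[v,300:335])[0][[0,-1]]+300) for v in range(212,240) if r[v,300:335].any()])
E
```

```text
False 34.775
0.023480469085245367 [ 0.54879869 -0.09225394  0.11115978] [ 0.54860875 -0.09146688] [ 1.05975067 -3.03267362 -0.54006882]
519 [ 4.2 -2.5 -3. ] 0.0236 [ 0.5437 -0.1024  0.1112] 36.06
532 [ 6.  -2.  -2.5] 0.0234 [ 0.5411 -0.1134  0.1112] 36.4
546 [ 5.6 -0.2 -2.3] 0.0231 [ 0.541  -0.1247  0.1112] 36.74
40.375
232 [191 191 194 192  97  75  81  83  82  83  83  83  83  83  73 137 185 186
 184 183 184 187]
233 [189 190 189  87  45  75  82  83  83  83  84  83  83  83  74 146 180 185
 188 188 188 192]
234 [188 189 137  51  47  78  83  82  83  83  82  82  83  83  69 192  86  84
 183 192 192 196]
235 [186 187 197  78  58  81  81  82  81  83  82  82  81  81  68 186  73  93
 183 190 190 197]
236 [183 185 191  74  53  79  83  85  87  77  78  91  93  91 103 146  57 135
 186 188 188 196]
237 [188 189 156  60  82 117 119 116 118  59  59 152 160 157 191 155  55 133
 184 187 187 195]
238 [190 194 156  59  82 117 118  90  87  61  60 179 192 193 195 117  39 140
 184 186 187 193]
239 [192 197 120  44  86 118  96  42  31  33  30  21 130 189 193 121  40 183
 194 188 190 193]
240 [190 195 122  
[... 502 characters left out ...]
 40  49 113 119  98  46  80 183
 190 189 194  91]
[(212, array([313, 321])), (213, array([313, 322])), (214, array([313, 322])), (215, array([313, 322])), (216, array([312, 322])), (217, array([312, 322])), (218, array([312, 322])), (219, array([312, 322])), (220, array([312, 322])), (221, array([312, 321])), (222, array([312, 321])), (223, array([312, 321])), (224, array([312, 321])), (225, array([312, 321])), (226, array([311, 321])), (227, array([311, 321])), (228, array([311, 321])), (229, array([311, 321])), (230, array([311, 320])), (231, array([311, 320])), (232, array([311, 320])), (233, array([311, 320])), (234, array([311, 320])), (235, array([311, 320])), (236, array([311, 320]))]
```

The pointer centre (314.9) and the clip axis extended to the tip row (about 315.0) now agree to about 0.1 mm. I'll back off, check the jar numerically in the fixed cameras, and hand in.

```bash
python3 - <<'E'
from h import *
movel([.685,.106,.25],v=.25); 
move_pose([.45,-.15,.30],sense()['orientation']); sleep(.3)
a=cap('scene','sc9');b=cap('side','si9')
def blob(c,box):
    h=cv2.cvtColor(c['image'],cv2.COLOR_RGB2HSV); m=cv2.inRange(h,(100,90,30),(118,255,255)); k=np.zeros_like(m); x0,y0,x1,y1=box; k[y0:y1,x0:x1]=m[y0:y1,x0:x1]
    n,l,st,ce=cv2.connectedComponentsWithStats(k); i=1+np.argmax(st[1:,4]); return ce[i],st[i]
for q in (('sc4','si4'),('sc9','si9')):
    x,y=blob(load(q[0]),(270,190,380,290)),blob(load(q[1]),(320,130,420,240))
    print(x,y,tri(ray(load(q[0]),x[0]),ray(load(q[1]),y[0])))
print(sense()['time'])
E
```

```text
(array([316.08496732, 237.31372549]), array([304, 229,  20,  17, 153], dtype=int32)) (array([367.47975709, 176.36842105]), array([354, 166,  28,  22, 494], dtype=int32)) (array([0.60101307, 0.08461043, 0.09993536]), [np.float64(1.3), np.float64(1.3)])
(array([325.68271335, 241.76148796]), array([313, 231,  26,  24, 457], dtype=int32)) (array([363.67316017, 165.18181818]), array([350, 155,  28,  21, 462], dtype=int32)) (array([0.6012809 , 0.11012256, 0.1073096 ]), [np.float64(1.1), np.float64(1.1)])
42.8417
```

```bash
python3 -c "
from cell import *
print(sign_off())"
```

```text
the job is handed in; nothing more can be done
None
```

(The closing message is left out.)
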